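Move the blanking plug to the other dosing valve

TASK

One of the two dosing valves on the bench has a blanking plug in its outlet and is going back on its washer: push the release collar round that plug in until the plug comes loose, and draw the plug out. Then push the plug into the outlet of the other valve until it is fully home and the grip has taken hold of it, so that the collar has sprung back up, and let go. The fittings are plastic: feel for the stops and never press with anything like 40 N, and leave the other things on the bench where they are.

Things in the scene. Friction and masses are not known exactly. Their poses are not given: they have to be found in the camera images.
- valve_a: dosing valve that carries the plug; fixed. Origin under the outlet's axis, on the bench. Plate 130 x 90 mm, grey body 56 square, 44 high, coil at +x. On top the black release collar: ring 44 mm outside, hole 24 flared to 31 at its flat top, 74 mm above the bench; goes 5 mm down on a spring (2 to 7 N), the last 1 mm opens the grip. Bore 22 wide, its floor 22 mm above the bench.
- valve_b: the other dosing valve, same in all parts, fixed, outlet open at the start. Only difference: its outlet is a threaded neck locked at another height, so its collar top lies anywhere from 74 to 94 mm above the bench and the bore's floor 52 mm below that. The height is not measured and must be felt. Origin under the outlet's axis at bench height, z up, coil at +x.
- plug: blanking plug, a closed steel tube 20 mm across, 88 long, 56 to 112 g, round about its z (up). Origin at the nose tip below. Nose cone 11 to 20 mm over the first 9, groove 12 across from 13 to 21, plain above. Starts home in valve_a, 36 mm above the collar; when the collar goes in, the poppet lifts it 13.5 mm and it stays up, loose and upright. To push it in takes 7 to 17 N.
- collar_a (a joint): release collar of valve_a, in m: 0 up at rest, 0.005 fully pushed in
- collar_b (a joint): release collar of valve_b, in m: 0 up at rest, 0.005 fully in. It dips about 3 mm while the plug's nose spreads the grip, and springs back to 0 when the grip drops into the groove.
- poppet_a (a joint): sprung poppet inside the outlet of valve_a, under the plug, in m: 0 up (outlet empty or plug loose), 0.0135 with the plug held by the grip, 0.015 with the plug pressed on the floor of the bore. Pushes up with 3 to 6 N.
- poppet_b (a joint): sprung poppet inside the outlet of valve_b, in m: 0 up, its top 15 mm above the bore's floor; 0.0135 with the plug held by the grip (which needs the plug pressed to the floor or within 1 mm of it); 0.015 with the plug on the floor. Pushes up with 3 to 6 N.
- tape_roll: bystander: white ring 52 mm across, 19 high, origin under its centre
- spanner: bystander: flat steel spanner 190 mm long along its x, 8 high, origin under its middle
- lint_brush: bystander: grey brush 210 mm long along its x, 20 high, origin under its middle
- screwdriver: bystander: black-handled screwdriver 200 mm long along its x, 26 high, origin under its middle
- jar: bystander: white jar 64 mm across, 85 high, origin under its centre
- mug: bystander: white mug 80 mm across, 90 high, handle at its +y, origin under its centre
- adaptor: bystander: brass hexagon adaptor 40 mm across, 32 high, origin under its centre
There are look-alikes about, which are no part of the job. There is more than one size of the plug; the job needs the smallest.

How it is judged:
On the way, in this order (a step that is already met when the one before it is completed fails the run):
1. the release collar of the valve that carries the plug is pushed in (value of joint collar_a above 0.003 m), for 0.05 s.
2. the plug is drawn out and carried clear of that valve (horizontal distance between plug and valve_a above 0.06 m), for 0.1 s.
At the end, for the whole second after the job is handed in: the plug is at rest upright in the outlet of the other valve, home and held there by the grip (its poppet pushed in more than 11.5 mm, plug within 5 mm of the outlet's axis and 0.1 rad of upright), and both collars are back up (within 1.5 mm) (value of joint poppet_b above 0.0115 m and value of joint each of collar_b, collar_a below 0.0015 m and horizontal distance between plug and valve_b below 0.005 m and angle between plug's own z axis and vertical below 0.1 rad and linear speed of plug below 0.02 m/s); the robot touches nothing.
It fails at once if the fingers press on a valve with more than 45 N (contact force between the fingers and valve_a above 45 N or contact force between the fingers and valve_b above 45 N).
It fails at once if the plug is pulled against or forced into a valve with more than 45 N of contact force, added up over its contacts (contact force between plug and valve_a above 45 N or contact force between plug and valve_b above 45 N).
It fails at once if another thing on the bench is moved by more than 25 mm (distance of any of tape_roll, spanner, lint_brush, screwdriver, jar, mug, adaptor from where it was at the start of the episode above 0.025 m).
It also fails if it takes over 42 s, if anything falls off the work surface, if the arm or the gripper's body presses on something with over 40 N, if the wrist force passes 120 N, or if a joint passes its speed limit or range.

ROBOT

A 6-joint arm with a two-finger parallel gripper is mounted at the origin on the work surface. World frame = base frame: x ahead of the robot, y to its left, z up, the work surface at z = 0. Lengths are in m, angles in rad, forces in N, time in s.
With the tool pointing down it reaches from about 0.225 to 0.875 m from the base axis. Payload 3.4 kg.
Tool frame: the origin (TCP) lies at the very end of the fingers, on their centre line; the grasp point (between the pads) lies behind it (manip.grasp_offset is the z of the grasp point in the tool frame, in m); z points along the fingers, y is the line along which they close (so a half turn about z gives the same grasp; the last joint's range is limited). The gripper opens to 85 mm and grips with 20 to 120 N. Pads are 22 mm wide; open, the fingers measure 114 mm over their backs; the gripper's body (76 mm by 85 mm) begins 54 mm behind the grasp point. The pads swing forward as they close: fully open they stand 13 mm farther back than shut.
Start: joints at [1.032, 0.276, 1.505, -0, 1.361, -0.121], TCP at [0.233, 0.526, 0.196] pointing down, gripper open.
Joint ranges: [-2.89, 2.89], [-0.75, 2.08], [0.22, 2.7], [-1.18, 4.32], [0.11, 2.71], [-2.7, 2.7]. Speed limits (rad/s): [2.57, 2.57, 3.14, 3.14, 3.14, 3.14].

INTERFACE

Orientations are given as a unit quaternion [w, x, y, z].
In Python, from rig import manip gives the robot as it stands.
- The arm moves only by the shell command python3 -m pendant 'ROWS' [FORCE]. ROWS is JSON, a list of rows, each an object of numbers: "dx", "dy", "dz": the shift along the tool's x, y, z in m; "rx", "ry", "rz": the turn, a rotation vector about the tool's x, y, z in degrees; "hand": the finger opening in m, from 0 to 0.0854. In form: [{"dx": .., "dy": .., "dz": .., "rx": .., "ry": .., "rz": .., "hand": ..}, ...]. A call has 1 to 12 rows; each row shifts and turns the commanded pose from where the row before left it, along the tool's axes as they then stand; what a row does not reach is not made up. A row lasts 1/12 s, in which the tool goes at most 41.7 mm and 7.16 degrees, less where a joint would pass 70% of its speed; a pose out of reach is approached as far as the arm can. A call is refused whole if a number of a shift passes 0.0417 or a number of a turn 7.16, either way. A call with a gripper value outside its range is refused whole. The fingers move at their own pace and stop on an object; FORCE is the grip in N (left out, the last holds). Time passes only in rows, so rows that do not move let the fingers close. It gives the time, the measured TCP pose, the force, the opening and the grip force at its end, in the units of the state.
- manip.get_state(): the state, without advancing time (a new reading comes with each control period).
- manip.get_image(name): name is "scene" or "top"; returns a dict with "frame" (420x560x3 uint8, red, green, blue), "fx", "fy", "cx", "cy" (pixels), "position" and "attitude" of the camera in the world. Camera axes: x right, y up, looking along -z (the intrinsics and any distortion apply to the point x, -y, -z); pixel columns grow to the right and rows downward; lengths in m; the calibration is good to about 2 mm. A picture is of the moment at which its call begins. There is no depth.
- manip.sign_off(): hands the job in; it is judged then, once.
The state is a dict: "clock": time; "qpos": joint angles; "qd": joint speeds; "effort": joint torques, N m; "position": TCP position; "ee_rot": TCP orientation; "contact_force": force on the tool from outside, world axes, zero at the start; "moment": the same for the moment, N m; "width": finger opening in m; "gripper_force": force on a finger pad.
Only numpy, scipy, OpenCV 4.12 (cv2) and the standard library are available. Lean on these libraries where they do the work, as an engineer would, in place of code of your own. Each camera call takes 0.05 s, during which the arm holds its last target. There are 200 camera calls.

## Working session

There is one attempt and no reset: what is moved stays moved. The work goes in short steps, Python scripts to look and compute and a shell command to move; the robot and the scene stay as the last step left them, time stands still between calls to the robot, and variables do not carry over. Pictures are saved under pics/ and viewed, at most 13 in all, crops included, and the job is handed in when it is done.

```bash
mkdir -p pics; ls
python3 - <<'E'
from rig import manip
import cv2,json
s=manip.get_state(); print(s, manip.grasp_offset)
for n in ("scene","top"):
    d=manip.get_image(n); cv2.imwrite(f"pics/{n}0.png",d["frame"][:,:,::-1])
    print(n,{k:v for k,v in d.items() if k!="frame"})
E
```

```text
pics
{'clock': 0.0, 'qpos': array([ 1.03197840e+00,  2.76594997e-01,  1.50612482e+00, -1.00577439e-05,
        1.36071079e+00, -1.21004484e-01]), 'qd': array([ 0.00154247,  0.00065506,  0.00082874,  0.000821  , -0.00051613,
        0.00122191]), 'effort': array([-3.00860076e-03, -4.16769111e+01, -2.45802552e+01, -3.66975546e-04,
        1.09451966e-02,  2.43815848e-07]), 'position': array([0.23301766, 0.52501927, 0.19484309]), 'ee_rot': array([-2.93059631e-04,  2.07389396e-01,  9.78258041e-01, -8.71013210e-04]), 'contact_force': array([ 0.02764078, -0.20520429, -0.34683215]), 'moment': array([-0.02426404,  0.00035907,  0.02136823]), 'gripper_force': 0.0, 'width': 0.08530816322424459} -0.0187
scene {'fx': 443.3421851101491, 'fy': 443.3421851101491, 'cx': 284.35573791265375, 'cy': 207.14267812489814, 'position': array([1.31249784, 0.08742826, 0.73554175]), 'attitude': array([0.6018533 , 0.25774995, 0.30725118, 0.69060429])}
top {'fx': 420.79100913963185, 'fy': 420.79100913963185, 'cx': 280.81743025328217, 'cy': 208.98386353068207, 'position': array([0.41986772, 0.00494172, 1.09996026]), 'attitude': array([ 0.71264475,  0.04748311, -0.06792461, -0.69661257])}
```

View pics/scene0.png

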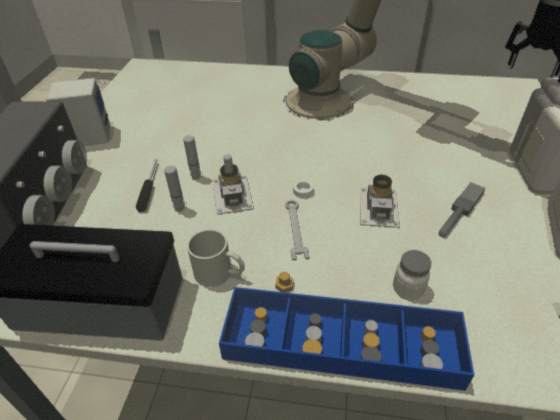

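View pics/top0.png

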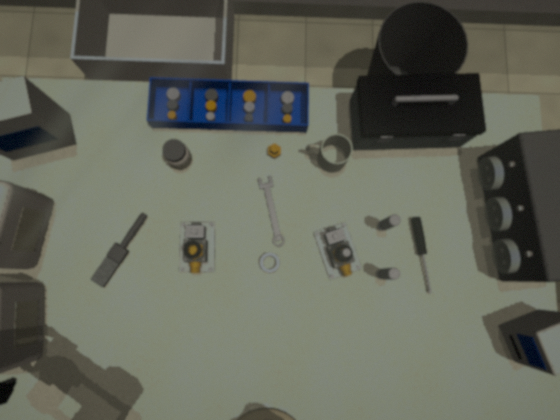

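The scene view shows the plugged valve at scene (232,185) / top (340,250), and the open valve at scene (380,195) / top (194,248). Two loose plug look-alikes stand at scene (190,155) and (174,187), which are top (390,222) and (388,273). I'll confirm this in one enlarged composite.

Run:
```python
import cv2,numpy as np
S=cv2.imread("pics/scene0.png");T=cv2.imread("pics/top0.png")
def c(I,x,y): return cv2.convertScaleAbs(cv2.resize(I[y:y+60,x:x+80],(400,300),interpolation=cv2.INTER_CUBIC),alpha=1.4)
cv2.imwrite("pics/crop1.png",np.vstack([np.hstack([c(S,165,145),c(S,340,165)]),np.hstack([c(T,310,220),c(T,155,215)])]))
```

```text
(no output)
```

View pics/crop1.png

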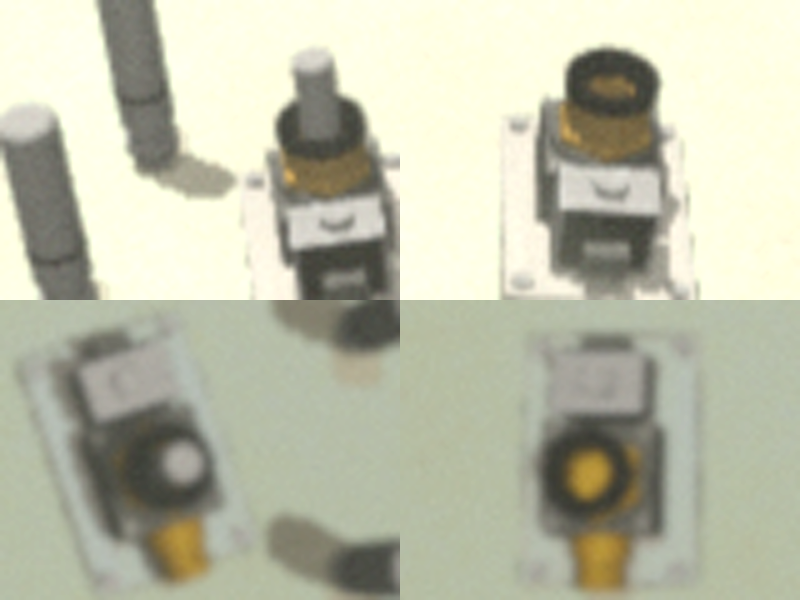

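The composite shows the thin plug in the left valve, with its top at scene (228,157) / top (347,252). The right valve's collar is open, at scene (382,181) / top (193,249). The two free-standing plugs are clearly thicker, so the plug in the left valve is the smallest and is the one meant. Next I triangulate by masks.

```bash
cat > h.py <<'E'
import numpy as np,cv2
from scipy.spatial.transform import Rotation as R
K={'scene':(443.342,284.356,207.143,[1.31249784,0.08742826,0.73554175],[0.6018533,0.25774995,0.30725118,0.69060429]),
'top':(420.791,280.817,208.984,[0.41986772,0.00494172,1.09996026],[0.71264475,0.04748311,-0.06792461,-0.69661257])}
def ray(n,u,v):
    f,cx,cy,p,q=K[n]; d=R.from_quat([q[1],q[2],q[3],q[0]]).apply([(u-cx)/f,-(v-cy)/f,-1.])
    return np.array(p),d/np.linalg.norm(d)
def plane(n,u,v,z):
    p,d=ray(n,u,v); return p+d*(z-p[2])/d[2]
def tri(a,b):
    p1,d1=ray('scene',*a);p2,d2=ray('top',*b)
    t=np.linalg.lstsq(np.c_[d1,-d2],p2-p1,rcond=None)[0]
    x,y=p1+d1*t[0],p2+d2*t[1]; return (x+y)/2,np.linalg.norm(x-y)
E
python3 - <<'E'
from h import *
S=cv2.imread("pics/scene0.png");T=cv2.imread("pics/top0.png")
def blob(I,x,y,w,h,lo,hi,sat=None,near=None,up=4):
    c=cv2.resize(I[y:y+h,x:x+w],None,fx=up,fy=up,interpolation=cv2.INTER_CUBIC)
    g=c.max(2); m=((g>=lo)&(g<=hi)).astype('uint8')
    cs=cv2.findContours(m,cv2.RETR_EXTERNAL,cv2.CHAIN_APPROX_NONE)[0]
    k=max(cs,key=cv2.contourArea); k=cv2.convexHull(k); e=cv2.fitEllipse(k)
    f=lambda p:np.round(((p[0]+.5)/up-.5+x,(p[1]+.5)/up-.5+y),2)
    return f(e[0]),np.round(np.array(e[1])/up,1),round(e[2])
print('gray samples',S[157,228],T[252,347],S[170,218],T[252,335],T[249,184],S[181,374], T[240,185])
print('Aplug top',blob(T,340,245,14,14,110,255))
print('Aplug sc',blob(S,222,153,13,8,125,210))
for hi in (45,55,65,75):
  print(hi,'A col top',blob(T,328,238,28,28,0,hi),'B col top',blob(T,180,236,26,26,0,hi))
  print(hi,'A col sc',blob(S,215,160,30,20,0,hi),'B col sc',blob(S,370,172,26,20,0,hi))
print('gold B top', )
E
```

```text
gray samples [145 152 154] [116 123 125] [161 183 184] [41 49 51] [44 49 50] [43 50 51] [84 92 93]
Aplug top (array([346.24, 252.04]), array([6. , 6.1]), 132)Traceback (most recent call last):
  File "<stdin>", line 12, in <module>
  File "<stdin>", line 7, in blob
cv2.error: OpenCV(4.12.0) /io/opencv/modules/imgproc/src/shapedescr.cpp:361: error: (-201:Incorrect size of input array) There should be at least 5 points to fit the ellipse in function 'fitEllipseNoDirect'
```

Run:
```python
from h import *
S=cv2.imread("pics/scene0.png");T=cv2.imread("pics/top0.png")
def blob(I,x,y,w,h,lo,hi,up=4):
    c=cv2.resize(I[y:y+h,x:x+w],None,fx=up,fy=up,interpolation=cv2.INTER_CUBIC)
    g=c.max(2); m=((g>=lo)&(g<=hi)).astype('uint8')
    m=cv2.morphologyEx(m,cv2.MORPH_OPEN,np.ones((5,5)))
    cs=cv2.findContours(m,cv2.RETR_EXTERNAL,cv2.CHAIN_APPROX_NONE)[0]
    if not cs: return None
    k=cv2.convexHull(max(cs,key=cv2.contourArea)); e=cv2.fitEllipse(k)
    f=lambda p:np.round(((p[0]+.5)/up-.5+x,(p[1]+.5)/up-.5+y),2)
    return f(e[0]),np.round(np.array(e[1])/up,1),round(e[2])
for lo in (85,95): print('Aplug top',lo,blob(T,340,245,14,14,lo,255))
print(S[150:166,228].max(1), S[157,220:238].max(1))
for hi in (58,66,74):
  print(hi,'A col top',blob(T,326,236,30,30,0,hi),'B col top',blob(T,178,234,30,30,0,hi))
  print(hi,'A col sc',blob(S,215,160,30,20,0,hi),'B col sc',blob(S,370,172,26,20,0,hi))
for n,a,b in (('plug',(228,157),(346.5,252.1)),('B',(382.4,181),(192.6,249.4))): print(n,tri(a,b))
print('exp px', plane('top',346.5,252.1,.11),plane('scene',228,157,.11),plane('top',192.6,249.4,.084),plane('scene',382.4,181,.084))
```

```text
Aplug top 85 (array([346.21, 252.05]), array([8.2, 8.3]), 108)
Aplug top 95 (array([346.24, 252.06]), array([7.3, 7.4]), 134)
[187 188 186 184 172 157 156 154 136 111  88  87  83  87  86  87] [188 186 181 165 153 149 153 154 154 149 134 133 182 188 190 191 188 189]
58 A col top (array([339.8 , 252.89]), array([17.4, 25. ]), 90) B col top (array([191.8 , 248.61]), array([16.8, 19.9]), 9)
58 A col sc (array([228.58, 170.39]), array([11.8, 16.3]), 84) B col sc (array([381.71, 181.58]), array([12.8, 17.6]), 97)
66 A col top (array([338.67, 254.17]), array([24.2, 25.2]), 76) B col top (array([192.96, 247.51]), array([18.1, 24.5]), 33)
66 A col sc (array([228.71, 170.45]), array([12.5, 17.1]), 85) B col sc (array([381.73, 181.78]), array([13.6, 18.2]), 98)
74 A col top (array([336.84, 251.58]), array([25.9, 32.1]), 138) B col top (array([194.72, 248.52]), array([23.3, 26.8]), 34)
74 A col sc (array([228.85, 170.65]), array([13.1, 17.7]), 87) B col sc (array([381.69, 181.93]), array([14.2, 18.9]), 95)
plug (array([ 0.4842371 , -0.17790824,  0.10850778]), np.float64(0.002821808701312014))
B (array([0.48503186, 0.18966789, 0.07292645]), np.float64(0.0024121494420653736))
exp px [ 0.48438887 -0.17904645  0.11      ] [ 0.48633153 -0.17580161  0.11      ] [0.48433618 0.18646437 0.084     ] [0.49858134 0.18915913 0.084     ]
```

```bash
cat > to.py <<'E'
import sys
from h import *
from rig import manip
s=manip.get_state();q=s['ee_rot'];t=np.array(eval(sys.argv[1]))
M=R.from_quat([q[1],q[2],q[3],q[0]])
print('tool delta',M.inv().apply(t-s['position']).round(4),'tilt',(M.as_matrix()[:,2]).round(4),'clk',s['clock'],'F',s['contact_force'].round(2),'pos',s['position'].round(4),'w',round(s['width'],4))
E
python3 -m pendant '[{"dx":-0.0262,"dy":-0.0275},{"dx":-0.0262,"dy":-0.0275},{"dx":-0.0262,"dy":-0.0275},{"dx":-0.0262,"dy":-0.0275},{"dx":-0.0262,"dy":-0.0275},{"dx":-0.0262,"dy":-0.0275},{"dx":-0.0262,"dy":-0.0275},{"dx":-0.0262,"dy":-0.0275},{"dx":-0.0262,"dy":-0.0275},{"dx":-0.0262,"dy":-0.0275},{"dx":-0.0262,"dy":-0.0275},{"dx":-0.0262,"dy":-0.0275}]' 20
python3 to.py '[0.4845,-0.1775,0.195]'
```

```text
tool delta [-0.5149 -0.5401  0.0007] tilt [-9.0e-04 -1.4e-03 -1.0e+00] clk 0.1 F [-0.28 -0.05 -0.32] pos [0.233  0.5251 0.1949] w 0.0854invalid input
```

```bash
python3 -m pendant '[{"dx":-0.026,"dy":-0.0275,"dz":0,"rx":0,"ry":0,"rz":0,"hand":0.0854}]'; python3 -m pendant '[{"dx":-0.026,"dy":-0.0275}]'
```

```text
clock: 0.18
position: [0.245, 0.4945, 0.1947]
ee_rot: [-0.001, 0.206, 0.979, 0.002]
contact_force: [1.1, -0.2, 0.6]
width: 0.0853
gripper_force: 0.0invalid input
```

```bash
python3 -m pendant '[{"dx":-0.026,"dy":-0.027,"dz":0,"rx":0,"ry":0,"rz":0,"hand":0.085},{"dx":-0.026,"dy":-0.027,"dz":0,"rx":0,"ry":0,"rz":0,"hand":0.085},{"dx":-0.026,"dy":-0.027,"dz":0,"rx":0,"ry":0,"rz":0,"hand":0.085},{"dx":-0.026,"dy":-0.027,"dz":0,"rx":0,"ry":0,"rz":0,"hand":0.085},{"dx":-0.026,"dy":-0.027,"dz":0,"rx":0,"ry":0,"rz":0,"hand":0.085},{"dx":-0.026,"dy":-0.027,"dz":0,"rx":0,"ry":0,"rz":0,"hand":0.085},{"dx":-0.026,"dy":-0.027,"dz":0,"rx":0,"ry":0,"rz":0,"hand":0.085},{"dx":-0.026,"dy":-0.027,"dz":0,"rx":0,"ry":0,"rz":0,"hand":0.085},{"dx":-0.026,"dy":-0.027,"dz":0,"rx":0,"ry":0,"rz":0,"hand":0.085},{"dx":-0.026,"dy":-0.027,"dz":0,"rx":0,"ry":0,"rz":0,"hand":0.085},{"dx":-0.026,"dy":-0.027,"dz":0,"rx":0,"ry":0,"rz":0,"hand":0.085},{"dx":-0.026,"dy":-0.027,"dz":0,"rx":0,"ry":0,"rz":0,"hand":0.085}]' 20
python3 to.py '[0.4845,-0.1775,0.195]'
```

```text
clock: 1.18
position: [0.3995, 0.0654, 0.1956]
ee_rot: [-0.0, 0.207, 0.978, 0.0]
contact_force: [1.5, 0.2, 0.4]
width: 0.085
gripper_force: 0.0
tool delta [-0.1762 -0.1875  0.0005] tilt [ 0.e+00  3.e-04 -1.e+00] clk 1.1833 F [1.49 0.18 0.39] pos [0.3995 0.0654 0.1956] w 0.085
```

```bash
python3 -m pendant '[{"dx":-0.025,"dy":-0.027,"dz":0,"rx":0,"ry":0,"rz":0,"hand":0.032},{"dx":-0.025,"dy":-0.027,"dz":0,"rx":0,"ry":0,"rz":0,"hand":0.032},{"dx":-0.025,"dy":-0.027,"dz":0,"rx":0,"ry":0,"rz":0,"hand":0.032},{"dx":-0.025,"dy":-0.027,"dz":0,"rx":0,"ry":0,"rz":0,"hand":0.032},{"dx":-0.025,"dy":-0.027,"dz":0,"rx":0,"ry":0,"rz":0,"hand":0.032},{"dx":-0.025,"dy":-0.027,"dz":0,"rx":0,"ry":0,"rz":0,"hand":0.032},{"dx":-0.026,"dy":-0.026,"dz":0,"rx":0,"ry":0,"rz":0,"hand":0.032},{"dx":0,"dy":0,"dz":0,"rx":0,"ry":0,"rz":0,"hand":0.032},{"dx":0,"dy":0,"dz":0,"rx":0,"ry":0,"rz":0,"hand":0.032}]'
python3 to.py '[0.4845,-0.1775,0.125]'
python3 - <<'E'
from rig import manip
import cv2,numpy as np
S=manip.get_image("scene")["frame"][:,:,::-1];T=manip.get_image("top")["frame"][:,:,::-1]
c=lambda I,x,y:cv2.resize(I[y:y+120,x:x+120],(400,400),interpolation=cv2.INTER_CUBIC)
cv2.imwrite("pics/c2.png",np.hstack([c(S,175,80),c(T,290,190)]))
E
```

```text
clock: 1.93
position: [0.4843, -0.1776, 0.1948]
ee_rot: [-0.001, 0.209, 0.978, 0.0]
contact_force: [0.3, 0.7, -0.0]
width: 0.0321
gripper_force: 0.0
tool delta [-0.0003  0.0001  0.0697] tilt [-0.0015  0.001  -1.    ] clk 1.9333 F [ 0.29  0.72 -0.03] pos [ 0.4843 -0.1776  0.1948] w 0.0321
```

View pics/c2.png

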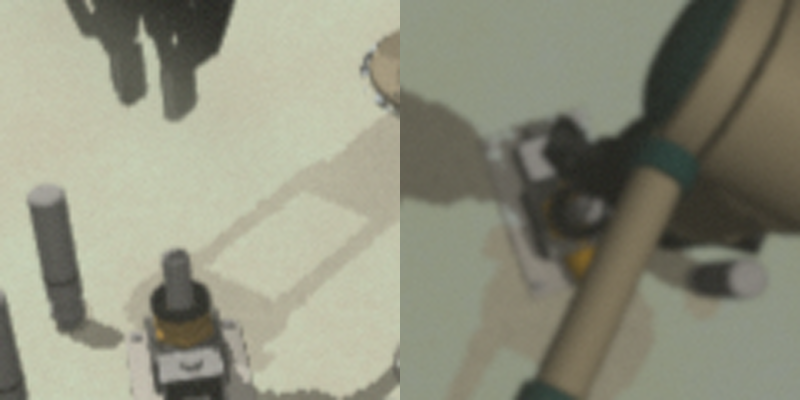

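```bash
cat >> h.py <<'E'
def proj(n,P):
    f,cx,cy,p,q=K[n]; c=R.from_quat([q[1],q[2],q[3],q[0]]).inv().apply(np.array(P)-p)
    return np.round([cx+f*c[0]/-c[2],cy-f*c[1]/-c[2]],1)
E
python3 -c "
from h import *
for P in [(.4843,-.1776,.1948),(.4843-.0064,-.1776-.0146,.1948),(.4843+.0064,-.1776+.0146,.1948),(.4845,-.1775,.11),(.4845,-.1775,.074)]: print(P,proj('scene',P),proj('top',P))"
```

```text
(0.4843, -0.1776, 0.1948) [223.7 125.8] [353.1 249.7]
(0.4779, -0.1922, 0.1948) [218.1 123.9] [359.8 252.8]
(0.4907, -0.163, 0.1948) [229.3 127.8] [346.3 246.6]
(0.4845, -0.1775, 0.11) [227.5 156.5] [345.8 252. ]
(0.4845, -0.1775, 0.074) [229.  168.5] [343.1 252.9]
```

Run:
```python
from rig import manip
from h import *
d=manip.get_image("scene"); e=manip.get_image("top"); print(d['position'],d['attitude'],e['position'],e['attitude'])
S=d["frame"][:,:,::-1].copy();T=e["frame"][:,:,::-1].copy()
c=lambda I,x,y:cv2.convertScaleAbs(cv2.resize(I[y:y+75,x:x+50],(400,600),interpolation=cv2.INTER_CUBIC),alpha=1.5)
cv2.imwrite("pics/c3.png",np.hstack([c(S,195,65),c(T,325,205)]))
```

```text
[1.31249784 0.08742826 0.73554175] [0.6018533  0.25774995 0.30725118 0.69060429] [0.41986772 0.00494172 1.09996026] [ 0.71264475  0.04748311 -0.06792461 -0.69661257]
```

View pics/c3.png

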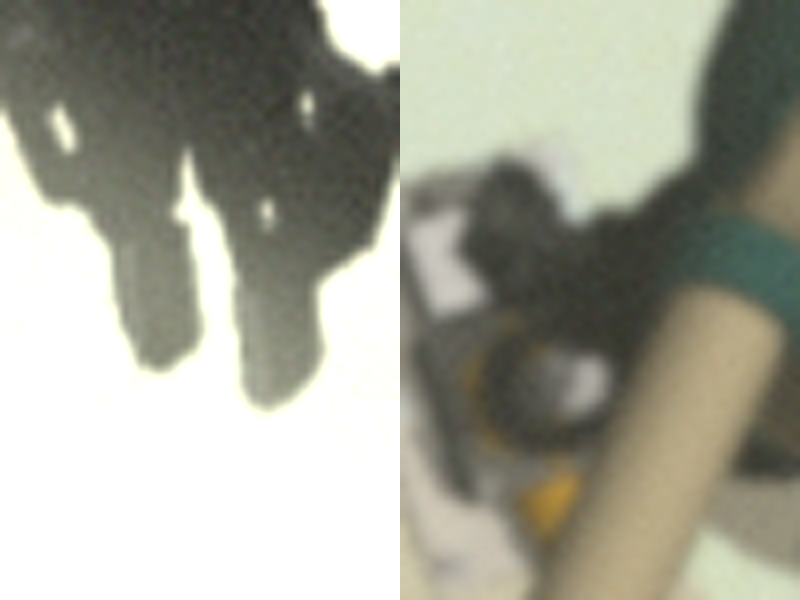

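The fingertips appear at scene (221,114), about 12 px above the predicted TCP. Part of that is the pads standing back when open. I'll come down partway and compare them with the plug directly.

```bash
python3 -m pendant '[{"dx":0,"dy":0,"dz":0.02,"rx":0,"ry":0,"rz":0,"hand":0.032},{"dx":0,"dy":0,"dz":0.02,"rx":0,"ry":0,"rz":0,"hand":0.032},{"dx":0,"dy":0,"dz":0.02,"rx":0,"ry":0,"rz":0,"hand":0.032},{"dx":0,"dy":0,"dz":0.015,"rx":0,"ry":0,"rz":0,"hand":0.032},{"dx":0,"dy":0,"dz":0,"rx":0,"ry":0,"rz":0,"hand":0.032}]'
python3 - <<'E'
from rig import manip
from h import *
S=manip.get_image("scene")["frame"][:,:,::-1];T=manip.get_image("top")["frame"][:,:,::-1]
c=lambda I,x,y:cv2.convertScaleAbs(cv2.resize(I[y:y+75,x:x+50],(400,600),interpolation=cv2.INTER_CUBIC),alpha=1.4)
cv2.imwrite("pics/c4.png",np.hstack([c(S,200,115),c(T,325,205)]))
E
```

```text
clock: 2.55
position: [0.4815, -0.1734, 0.1181]
ee_rot: [-0.003, 0.206, 0.978, 0.001]
contact_force: [-1.2, 0.3, -0.0]
width: 0.0318
gripper_force: 0.0
```

View pics/c4.png

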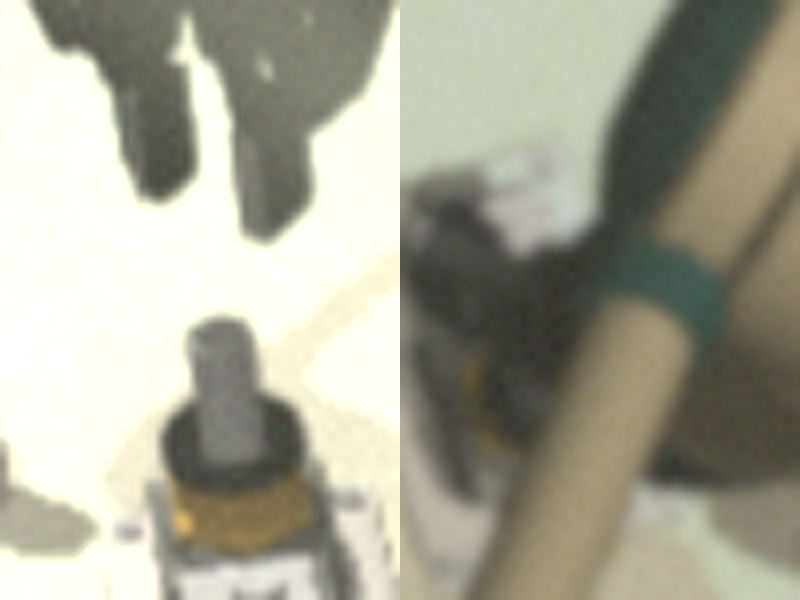

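```bash
python3 to.py '[0.4845,-0.1775,0.1]'
python3 - <<'E'
from h import *
for z in (.123,.135,.15,.165): 
    P=plane('scene',226.2,142.5,z); print(z,P.round(4),proj('top',P))
E
```

```text
tool delta [-0.0015 -0.0021  0.0209] tilt [-4.e-04  4.e-04 -1.e+00] clk 2.65 F [0.76 0.16 0.23] pos [ 0.4839 -0.175   0.1209] w 0.0319
0.123 [ 0.4462 -0.1886  0.123 ] [351.7 268.4]
0.135 [ 0.4632 -0.1832  0.135 ] [350.4 260.8]
0.15 [ 0.4844 -0.1764  0.15  ] [348.6 251. ]
0.165 [ 0.5056 -0.1697  0.165 ] [346.8 241. ]
```

```bash
python3 -m pendant '[{"dx":-0.0005,"dy":-0.001,"dz":0.012,"rx":0,"ry":0,"rz":0,"hand":0.032},{"dx":0,"dy":0,"dz":0.012,"rx":0,"ry":0,"rz":0,"hand":0.032},{"dx":0,"dy":0,"dz":0.008,"rx":0,"ry":0,"rz":0,"hand":0.032},{"dx":0,"dy":0,"dz":0,"rx":0,"ry":0,"rz":0,"hand":0.032}]'
python3 - <<'E'
from rig import manip
from h import *
s=manip.get_state(); print(s['position'],s['contact_force'])
S=manip.get_image("scene")["frame"][:,:,::-1]
c=lambda I,x,y:cv2.convertScaleAbs(cv2.resize(I[y:y+75,x:x+75],(600,600),interpolation=cv2.INTER_CUBIC),alpha=1.4)
cv2.imwrite("pics/c5.png",c(S,190,125))
E
```

```text
clock: 2.98
position: [0.4838, -0.1766, 0.0884]
ee_rot: [-0.001, 0.207, 0.978, 0.0]
contact_force: [0.3, 0.6, 1.0]
width: 0.0316
gripper_force: 0.0
[ 0.4838136  -0.1765864   0.08836749] [0.2944239  0.58156727 0.96452903]
```

View pics/c5.png

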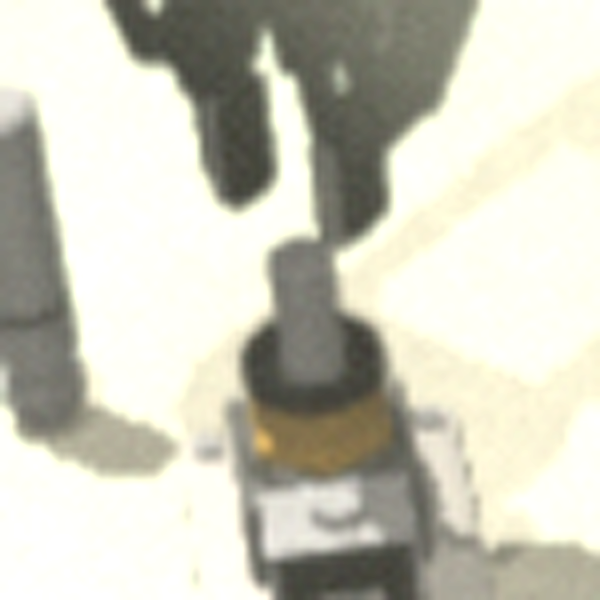

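Fingertips sit at crop (235,205)/(345,240), just above and behind the plug top at (300,245). I'll keep descending in small, force-checked steps.

```bash
python3 -m pendant '[{"dx":0,"dy":0,"dz":0.004,"rx":0,"ry":0,"rz":0,"hand":0.032},{"dx":0,"dy":0,"dz":0.004,"rx":0,"ry":0,"rz":0,"hand":0.032},{"dx":0,"dy":0,"dz":0.003,"rx":0,"ry":0,"rz":0,"hand":0.032},{"dx":0,"dy":0,"dz":0,"rx":0,"ry":0,"rz":0,"hand":0.032}]';python3 -m pendant '[{"dx":0,"dy":0,"dz":0.002,"rx":0,"ry":0,"rz":0,"hand":0.032},{"dx":0,"dy":0,"dz":0.002,"rx":0,"ry":0,"rz":0,"hand":0.032}]'
python3 - <<'E'
from rig import manip
from h import *
s=manip.get_state(); print(s['position'],s['contact_force'],s['moment'])
S=manip.get_image("scene")["frame"][:,:,::-1];T=manip.get_image("top")["frame"][:,:,::-1]
c=lambda I,x,y:cv2.convertScaleAbs(cv2.resize(I[y:y+75,x:x+50],(400,600),interpolation=cv2.INTER_CUBIC),alpha=1.4)
cv2.imwrite("pics/c6.png",np.hstack([c(S,203,125),c(T,325,205)]))
E
```

```text
clock: 3.37
position: [0.4839, -0.1771, 0.0773]
ee_rot: [-0.0, 0.207, 0.978, 0.0]
contact_force: [-0.4, 0.2, 0.5]
width: 0.0318
gripper_force: 0.0
clock: 3.53
position: [0.4845, -0.1773, 0.0737]
ee_rot: [0.0, 0.207, 0.978, -0.0]
contact_force: [-0.6, -0.4, 0.5]
width: 0.0317
gripper_force: 0.0
[ 0.48447417 -0.1773216   0.07372535] [-0.60126473 -0.38178041  0.50924088] [-0.0075549   0.01485986 -0.01614744]
```

View pics/c6.png

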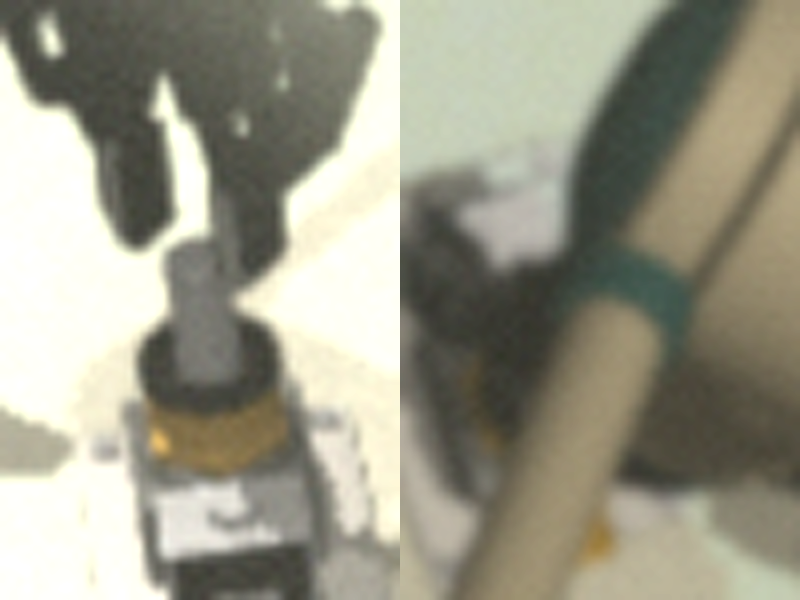

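The plug is still free and between the fingers: the right finger's inner face now partly covers the plug top at crop (225,270). There is no contact yet, so the real tips stand about 30 mm above the reported TCP. I'll continue down by feel.

```bash
python3 -m pendant '[{"dx":0,"dy":0,"dz":0.003,"rx":0,"ry":0,"rz":0,"hand":0.032},{"dx":0,"dy":0,"dz":0.003,"rx":0,"ry":0,"rz":0,"hand":0.032},{"dx":0,"dy":0,"dz":0.003,"rx":0,"ry":0,"rz":0,"hand":0.032}]'|sed -n 2,4p;python3 -m pendant '[{"dx":0,"dy":0,"dz":0.003,"rx":0,"ry":0,"rz":0,"hand":0.032},{"dx":0,"dy":0,"dz":0.003,"rx":0,"ry":0,"rz":0,"hand":0.032},{"dx":0,"dy":0,"dz":0.003,"rx":0,"ry":0,"rz":0,"hand":0.032}]'|sed -n 2,4p
python3 - <<'E'
from rig import manip
from h import *
S=manip.get_image("scene")["frame"][:,:,::-1]
c=lambda I,x,y:cv2.convertScaleAbs(cv2.resize(I[y:y+75,x:x+75],(600,600),interpolation=cv2.INTER_CUBIC),alpha=1.4)
cv2.imwrite("pics/c7.png",c(S,190,125))
E
```

```text
position: [0.4843, -0.1772, 0.0644]
ee_rot: [0.0, 0.207, 0.978, 0.0]
contact_force: [-0.7, 0.1, -0.2]
position: [0.4842, -0.1772, 0.0553]
ee_rot: [-0.0, 0.207, 0.978, 0.0]
contact_force: [-0.1, 0.3, -0.1]
```

View pics/c7.png

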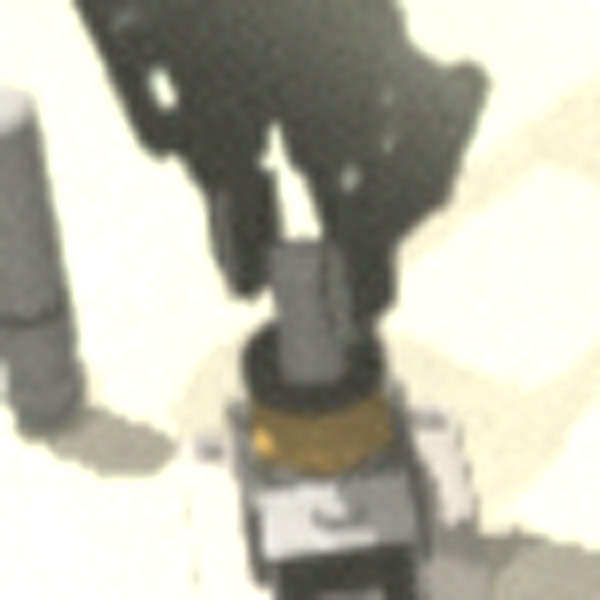

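Fingers straddle the plug, with tips at crop (245,300) and (375,330), just above the collar at (315,375). Now I feel for the collar.

```bash
for i in 1; do python3 -m pendant '[{"dx":0,"dy":0,"dz":0.002,"rx":0,"ry":0,"rz":0,"hand":0.032},{"dx":0,"dy":0,"dz":0.002,"rx":0,"ry":0,"rz":0,"hand":0.032}]'|grep -E "pos|contact"; done
python3 -m pendant '[{"dx":0,"dy":0,"dz":0.002,"rx":0,"ry":0,"rz":0,"hand":0.032},{"dx":0,"dy":0,"dz":0.002,"rx":0,"ry":0,"rz":0,"hand":0.032}]'|grep -E "pos|contact"
python3 -m pendant '[{"dx":0,"dy":0,"dz":0.001,"rx":0,"ry":0,"rz":0,"hand":0.032},{"dx":0,"dy":0,"dz":0.001,"rx":0,"ry":0,"rz":0,"hand":0.032}]'|grep -E "pos|contact"
```

```text
position: [0.4844, -0.1772, 0.0516]
contact_force: [-0.4, -0.3, 1.3]
position: [0.4843, -0.1772, 0.0475]
contact_force: [-0.0, 0.2, 0.3]
position: [0.4843, -0.1772, 0.0455]
contact_force: [0.3, -0.5, 0.4]
```

```bash
python3 -m pendant '[{"dx":0,"dy":0,"dz":0.001,"rx":0,"ry":0,"rz":0,"hand":0.032},{"dx":0,"dy":0,"dz":0.001,"rx":0,"ry":0,"rz":0,"hand":0.032}]'|grep -E "pos|contact"
python3 -m pendant '[{"dx":0,"dy":0,"dz":0.001,"rx":0,"ry":0,"rz":0,"hand":0.032},{"dx":0,"dy":0,"dz":0.001,"rx":0,"ry":0,"rz":0,"hand":0.032}]'|grep -E "pos|contact"
python3 -m pendant '[{"dx":0,"dy":0,"dz":0.001,"rx":0,"ry":0,"rz":0,"hand":0.032},{"dx":0,"dy":0,"dz":0.001,"rx":0,"ry":0,"rz":0,"hand":0.032}]'|grep -E "pos|contact"
```

```text
position: [0.4843, -0.1772, 0.0436]
contact_force: [-0.5, 0.0, -0.5]
position: [0.4843, -0.1772, 0.0416]
contact_force: [0.3, -0.5, -0.4]
position: [0.4843, -0.1772, 0.0396]
contact_force: [-0.7, 0.0, 0.9]
```

```bash
python3 -m pendant '[{"dx":0,"dy":0,"dz":0.001,"rx":0,"ry":0,"rz":0,"hand":0.032},{"dx":0,"dy":0,"dz":0.001,"rx":0,"ry":0,"rz":0,"hand":0.032}]'|grep -E "pos|contact"
python3 -m pendant '[{"dx":0,"dy":0,"dz":0.001,"rx":0,"ry":0,"rz":0,"hand":0.032},{"dx":0,"dy":0,"dz":0.001,"rx":0,"ry":0,"rz":0,"hand":0.032}]'|grep -E "pos|contact"
python3 -m pendant '[{"dx":0,"dy":0,"dz":0.001,"rx":0,"ry":0,"rz":0,"hand":0.032},{"dx":0,"dy":0,"dz":0.001,"rx":0,"ry":0,"rz":0,"hand":0.032}]'|grep -E "pos|contact"
python3 - <<'E'
from rig import manip
from h import *
S=manip.get_image("scene")["frame"][:,:,::-1];T=manip.get_image("top")["frame"][:,:,::-1]
c=lambda I,x,y:cv2.convertScaleAbs(cv2.resize(I[y:y+75,x:x+50],(400,600),interpolation=cv2.INTER_CUBIC),alpha=1.4)
cv2.imwrite("pics/c8.png",np.hstack([c(S,203,125),c(T,325,205)]))
E
```

```text
position: [0.4843, -0.1772, 0.0377]
contact_force: [-0.8, 0.6, 4.4]
position: [0.4843, -0.1772, 0.0361]
contact_force: [-1.3, 0.7, 6.2]
position: [0.4843, -0.1772, 0.0342]
contact_force: [-1.7, -0.3, 4.7]
```

```bash
python3 -m pendant '[{"dx":0,"dy":0,"dz":0.001,"rx":0,"ry":0,"rz":0,"hand":0.032},{"dx":0,"dy":0,"dz":0,"rx":0,"ry":0,"rz":0,"hand":0.032}]'|grep -E "pos|contact"
python3 -m pendant '[{"dx":0,"dy":0,"dz":0.0005,"rx":0,"ry":0,"rz":0,"hand":0.032},{"dx":0,"dy":0,"dz":0,"rx":0,"ry":0,"rz":0,"hand":0.032}]'|grep -E "pos|contact"
```

```text
position: [0.4843, -0.1772, 0.0331]
contact_force: [-0.6, 0.4, 6.0]
position: [0.4843, -0.1772, 0.0328]
contact_force: [-2.3, 1.6, 6.4]
```

View pics/c8.png

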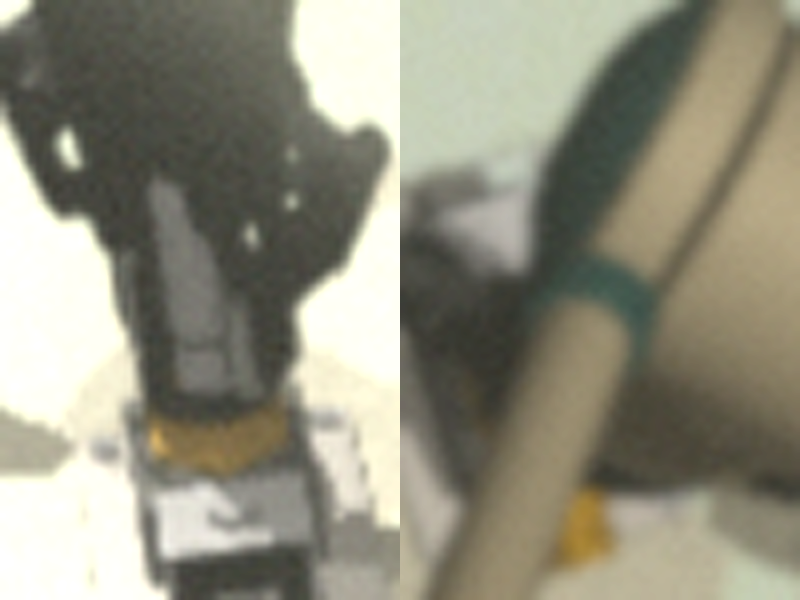

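The pic shows the plug now reaching up to crop (165,180), well above before, so it has been released and lifted. I'll raise and grip gently.

```bash
python3 -m pendant '[{"dx":0,"dy":0,"dz":-0.009,"rx":0,"ry":0,"rz":0,"hand":0.032},{"dx":0,"dy":0,"dz":-0.009,"rx":0,"ry":0,"rz":0,"hand":0.032},{"dx":0,"dy":0,"dz":-0.009,"rx":0,"ry":0,"rz":0,"hand":0.032},{"dx":0,"dy":0,"dz":0,"rx":0,"ry":0,"rz":0,"hand":0.027},{"dx":0,"dy":0,"dz":0,"rx":0,"ry":0,"rz":0,"hand":0.024},{"dx":0,"dy":0,"dz":0,"rx":0,"ry":0,"rz":0,"hand":0.0215},{"dx":0,"dy":0,"dz":0,"rx":0,"ry":0,"rz":0,"hand":0.019}]' 20
python3 -m pendant '[{"dx":0,"dy":0,"dz":0,"rx":0,"ry":0,"rz":0,"hand":0.017},{"dx":0,"dy":0,"dz":0,"rx":0,"ry":0,"rz":0,"hand":0.015},{"dx":0,"dy":0,"dz":0,"rx":0,"ry":0,"rz":0,"hand":0.015}]'
```

```text
clock: 6.7
position: [0.484, -0.1772, 0.059]
ee_rot: [-0.0, 0.207, 0.978, -0.0]
contact_force: [-0.3, -0.5, 2.5]
width: 0.0194
gripper_force: 18.1
clock: 6.95
position: [0.4841, -0.1773, 0.0591]
ee_rot: [-0.0, 0.207, 0.978, -0.0]
contact_force: [-1.8, -1.3, 2.5]
width: 0.0194
gripper_force: 19.5
```

```bash
python3 -m pendant '[{"dx":0,"dy":0,"dz":0,"rx":0,"ry":0,"rz":0,"hand":0.01},{"dx":0,"dy":0,"dz":0,"rx":0,"ry":0,"rz":0,"hand":0.01},{"dx":0,"dy":0,"dz":-0.001,"rx":0,"ry":0,"rz":0,"hand":0.01},{"dx":0,"dy":0,"dz":-0.001,"rx":0,"ry":0,"rz":0,"hand":0.01},{"dx":0,"dy":0,"dz":-0.002,"rx":0,"ry":0,"rz":0,"hand":0.01}]' 80
python3 -m pendant '[{"dx":0,"dy":0,"dz":-0.003,"rx":0,"ry":0,"rz":0,"hand":0.01},{"dx":0,"dy":0,"dz":-0.004,"rx":0,"ry":0,"rz":0,"hand":0.01}]'
```

```text
clock: 7.37
position: [0.484, -0.1768, 0.0628]
ee_rot: [-0.0, 0.207, 0.978, 0.0]
contact_force: [-0.2, -0.8, -1.2]
width: 0.0181
gripper_force: 78.0
clock: 7.53
position: [0.4841, -0.1769, 0.0702]
ee_rot: [-0.0, 0.207, 0.978, 0.0]
contact_force: [-0.1, 0.4, -1.9]
width: 0.0177
gripper_force: 78.0
```

```bash
python3 -m pendant '[{"dx":0,"dy":0,"dz":-0.015,"rx":0,"ry":0,"rz":0,"hand":0.01},{"dx":0,"dy":0,"dz":-0.02,"rx":0,"ry":0,"rz":0,"hand":0.01},{"dx":0,"dy":0,"dz":-0.02,"rx":0,"ry":0,"rz":0,"hand":0.01},{"dx":0,"dy":0,"dz":-0.02,"rx":0,"ry":0,"rz":0,"hand":0.01},{"dx":0,"dy":0,"dz":-0.01,"rx":0,"ry":0,"rz":0,"hand":0.01},{"dx":0,"dy":0,"dz":0,"rx":0,"ry":0,"rz":0,"hand":0.01}]'
python3 to.py '[0.485,0.1885,0.155]'
python3 - <<'E'
from rig import manip
from h import *
S=manip.get_image("scene")["frame"][:,:,::-1];cv2.imwrite("pics/s9.png",S)
T=manip.get_image("top")["frame"][:,:,::-1];cv2.imwrite("pics/t9.png",T)
# collar hole A (open now): gold/dark
c=cv2.resize(S[160:185,215:245],None,fx=4,fy=4,interpolation=cv2.INTER_CUBIC)
m=(c.max(2)<66).astype('uint8');k=max(cv2.findContours(m,cv2.RETR_EXTERNAL,cv2.CHAIN_APPROX_NONE)[0],key=cv2.contourArea);e=cv2.fitEllipse(cv2.convexHull(k));print('A collar sc',np.array(e[0])/4+[215,160],np.array(e[1])/4)
print(S[95:175,226].max(1))
E
```

```text
clock: 8.03
position: [0.486, -0.178, 0.1578]
ee_rot: [0.003, 0.207, 0.978, -0.001]
contact_force: [-0.1, -0.9, -0.4]
width: 0.018
gripper_force: 78.0
tool delta [0.1496 0.3346 0.0019] tilt [ 0.0052 -0.0025 -1.    ] clk 8.0333 F [-0.13 -0.93 -0.35] pos [ 0.486  -0.178   0.1578] w 0.018
A collar sc [229.16451263 170.70987701] [12.35247231 17.12581635]
[ 72  76  78  79  79  85  84  86  91  87  93  95 105  99  92  95  93  93
  95  95  92  91  91  92  92  92  94  93  93  91  90  93  93  93  91  94
  96  96  93  95  92  86  81  83  92  92  87  91  87  92  91  88  84  88
 117 172 197 201 198 199 202 201 200 198 198 191 181 177 157  97  63  55
  55  53  59  74  85  78  58  53]
```

Run:
```python
from h import *
print(proj('top',(.4842,-.1772,.1095)),proj('scene',(.4842,-.1772,.074)))
for v in (178.8,179.6,181): print(tri((381.6,v),(192.2,249.4)),tri((381.6,v),(191.6,249.4)))
for z in (.074,.084,.094): print(z,plane('top',192,249.4,z).round(4),plane('scene',381.6,179.6,z).round(4))
S=cv2.imread('pics/s9.png');T=cv2.imread('pics/t9.png')
# B: gold hole seen inside collar in both views
for n,I,(x,y,w,h) in (('scene',S,(372,174,20,14)),('top',T,(183,240,19,19))):
    c=cv2.resize(I[y:y+h,x:x+w],None,fx=4,fy=4,interpolation=cv2.INTER_CUBIC).astype(int)
    m=((c[:,:,2]-c[:,:,0])>25).astype('uint8')
    for k in cv2.findContours(m,cv2.RETR_EXTERNAL,cv2.CHAIN_APPROX_NONE)[0]:
        if cv2.contourArea(k)>60: b=cv2.boundingRect(k);M=cv2.moments(k);print(n,'gold',np.array([M['m10'],M['m01']])/M['m00']/4+[x,y],np.array(b)/4+[x,y,0,0])
```

```text
[345.7 252.2] [229.1 168.4]
(array([0.4846209 , 0.18824655, 0.07918118]), np.float64(6.937542696555531e-05)) (array([0.4845884 , 0.18894359, 0.07929177]), np.float64(0.0014816458805656208))
(array([0.4847639 , 0.18859641, 0.07693391]), np.float64(0.0001752318420630099)) (array([0.48473145, 0.18929495, 0.07704497]), np.float64(0.0015906008352091722))
(array([0.48501511, 0.18921093, 0.07298665]), np.float64(0.0003611676451105609)) (array([0.48498276, 0.18991208, 0.07309853]), np.float64(0.001781979102888697))
0.074 [0.4849 0.1897 0.074 ] [0.4811 0.189  0.074 ]
0.084 [0.4843 0.1879 0.084 ] [0.4937 0.1874 0.084 ]
0.094 [0.4837 0.1861 0.094 ] [0.5062 0.1859 0.094 ]
scene gold [373.81955381 186.76902887] [372.   185.25   5.25   2.75]
scene gold [382.53541902 182.29453213] [378.   180.25   9.25   4.25]
top gold [199.11939891 255.49453552] [193.   250.25   9.     8.75]
top gold [192.67252747 249.72631258] [187.75 244.5   10.25  11.  ]
top gold [201.00703704 246.18407407] [199.75 244.     2.25   6.  ]
```

```bash
python3 -m pendant '[{"dx":0.015,"dy":0.033,"dz":0,"rx":0,"ry":0,"rz":0,"hand":0.01},{"dx":0.015,"dy":0.033,"dz":0,"rx":0,"ry":0,"rz":0,"hand":0.01},{"dx":0.015,"dy":0.033,"dz":0,"rx":0,"ry":0,"rz":0,"hand":0.01},{"dx":0.015,"dy":0.033,"dz":0,"rx":0,"ry":0,"rz":0,"hand":0.01},{"dx":0.015,"dy":0.033,"dz":0,"rx":0,"ry":0,"rz":0,"hand":0.01},{"dx":0.015,"dy":0.033,"dz":0,"rx":0,"ry":0,"rz":0,"hand":0.01},{"dx":0.015,"dy":0.033,"dz":0,"rx":0,"ry":0,"rz":0,"hand":0.01},{"dx":0.015,"dy":0.033,"dz":0,"rx":0,"ry":0,"rz":0,"hand":0.01},{"dx":0.015,"dy":0.033,"dz":0,"rx":0,"ry":0,"rz":0,"hand":0.01},{"dx":0.013,"dy":0.033,"dz":0,"rx":0,"ry":0,"rz":0,"hand":0.01},{"dx":0,"dy":0,"dz":0,"rx":0,"ry":0,"rz":0,"hand":0.01},{"dx":0,"dy":0,"dz":0,"rx":0,"ry":0,"rz":0,"hand":0.01}]' >/dev/null
python3 -m pendant '[{"dx":0,"dy":0,"dz":0,"rx":0,"ry":0,"rz":0,"hand":0.01},{"dx":0,"dy":0,"dz":0,"rx":0,"ry":0,"rz":0,"hand":0.01}]'
python3 to.py '[0.4848,0.1886,0.155]'
python3 - <<'E'
from rig import manip
from h import *
S=manip.get_image("scene")["frame"][:,:,::-1]; T=manip.get_image("top")["frame"][:,:,::-1]
c=lambda I,x,y:cv2.convertScaleAbs(cv2.resize(I[y:y+75,x:x+50],(400,600),interpolation=cv2.INTER_CUBIC),alpha=1.4)
cv2.imwrite("pics/c10.png",np.hstack([c(S,355,120),c(T,165,205)]))
g=S.max(2)
for r in range(130,180,3): print(r,g[r,366:400:1])
E
```

```text
clock: 9.3
position: [0.4823, 0.1833, 0.1543]
ee_rot: [-0.001, 0.208, 0.978, -0.001]
contact_force: [0.2, -1.1, -1.5]
width: 0.0176
gripper_force: 78.4
tool delta [-0.0001  0.0059 -0.0007] tilt [-0.0019 -0.001  -1.    ] clk 9.3 F [ 0.22 -1.06 -1.53] pos [0.4823 0.1833 0.1543] w 0.0176
130 [179 179 179 176 177 190 200 198 199 189 147  78  70  80  82  74  73  79
  87  89  95  94  94 100  85  87  89  91  75  72  71  67  85 133]
133 [178 175 179 179 180 182 200 199 199 182 118  69  68  82  84  67  72  84
  88  94  96  98  96  96  85  92  89  82  73  72  73  76 111 177]
136 [178 178 177 179 182 178 179 180 179 182 178 177 117  86  76  70  79  85
  90  91  95  96  91  88  86  94  90  77  73  74  77  92 113 127]
139 [179 181 180 179 179 176 176 178 181 181 180 182 186 169 142 112  84  87
  90  92  93  95  93  82  92  91  82  79  83  97 117 127 129 126]
142 [178 177 181 178 178 178 178 182 182 179 174 180 181 197 184 111  84  88
  90  95  92  91  93  95  99 109 118 129 128 129 129 129 127 126]
145 [184 187 187 185 184 188 187 188 186 181 181 182 177 172 145  91  86  87
  92  90  92  95  93  
[... 916 characters left out ...]
01 203 201 201 202 197 195 197 198 198 199 201 200 195 185 177
 181 179 174 179 182 193 198 194 193 195 192 193 193 193 195 193]
169 [202 197 197 196 196 197 197 196 200 197 196 199 198 199 197 194 198 192
 176 173 177 177 172 176 188 193 196 193 192 194 195 192 191 196]
172 [198 196 199 198 199 195 200 198 198 198 201 198 199 196 196 195 196 192
 179 175 178 179 177 174 174 172 176 193 197 196 196 198 196 195]
175 [176 179 178 175 178 178 176 179 171 154 138 100  83  66  62  63  64  67
  78  87 126 146 162 172 173 177 179 188 195 199 195 169 137 133]
178 [176 177 178 174 176 177 162 117  62  48  45  45  47  41  47  46  46  40
  45  45  43  49  48  58  96 151 177 177 177 173 170 151 127 125]
```

```bash
python3 -m pendant '[{"dx":0,"dy":0.0055,"dz":0.01,"rx":0,"ry":0,"rz":0,"hand":0.01},{"dx":0,"dy":0,"dz":0.01,"rx":0,"ry":0,"rz":0,"hand":0.01},{"dx":0,"dy":0,"dz":0,"rx":0,"ry":0,"rz":0,"hand":0.01},{"dx":0,"dy":0,"dz":0,"rx":0,"ry":0,"rz":0,"hand":0.01}]'
python3 to.py '[0.4848,0.1886,0.135]'
python3 - <<'E'
from rig import manip
from h import *
for z in (.12,.13,.14): print(z,proj('scene',(.4823,.1833,z)),proj('scene',(.4848,.1886,z)))
print(proj('scene',(.4848,.1886,.077)))
S=manip.get_image("scene")["frame"][:,:,::-1]
g=S.max(2)
for r in range(155,194,3): print(r,g[r,368:398:1])
E
```

```text
clock: 9.73
position: [0.4842, 0.189, 0.1339]
ee_rot: [-0.001, 0.208, 0.978, -0.001]
contact_force: [0.3, 0.5, -1.0]
width: 0.018
gripper_force: 78.4
tool delta [-0.0007 -0.0001 -0.0011] tilt [-2.8e-03 -7.0e-04 -1.0e+00] clk 9.7333 F [ 0.32  0.48 -0.99] pos [0.4842 0.189  0.1339] w 0.018
0.12 [381.8 164. ] [384.2 164.9]
0.13 [382.4 160.5] [384.8 161.3]
0.14 [383.  156.9] [385.4 157.7]
[381.6 179.6]
155 [199 200 200 199 199 200 203 203 201 199 194 185 170 132  80  81  85  86
  87  89  90  90 114 174 193 194 190 189 180 153]
158 [203 202 202 200 203 202 204 200 200 199 200 195 173 105  75  76  71  70
  75  75  75  95 153 189 193 193 191 191 191 191]
161 [206 204 204 207 205 205 202 199 202 200 201 196 171  95  76  81  84  86
  86  87  95 134 187 194 194 194 195 193 193 192]
164 [200 200 200 199 201 201 199 197 201 198 199 183 114  84  79  83  82  81
  87  85 109 161 193 198 197 197 195 192 193 192]
167 [200 200 201 201 200 198 196 198 198 198 197 198 179 112  82  74  81  85
  93 122 157 175 178 190 195 195 194 194 193 193]
170 [198 199 199 198 197 197 198 197 196 200 198 196 198 198 19
[... 252 characters left out ...]
 45  48  49  53
  63  89 122 149 169 174 175 179 181 192 192 190]
179 [172 176 175 174 161  88  53  46  46  46  44  50  46  46  49  45  46  42
  46  45  46  42  66 118 170 179 175 178 171 159]
182 [175 175 175 177 159  72  50  49  51  57  76  84  88  89  92  86  87  77
  64  47  45  45  53  87 155 175 181 182 179 177]
185 [135 111 114 114 112  82  65  53  51  47  48  49  49  50  48  47  51  51
  44  45  39  48  69 125 176 177 177 178 177 174]
188 [ 86  92  95 105 126 107  82  81  82  83  78  73  68  70  66  64  64  64
  68  73  80  83  85 121 169 174 175 175 178 178]
191 [ 84  92  98 111 128 149 118 106  87  86  89  89  91  89  90  90  89  88
  88  88  88  92  73  76 109 131 144 175 178 174]
```

```bash
python3 -m pendant '[{"dx":-0.0005,"dy":0,"dz":0.01,"rx":0,"ry":0,"rz":0,"hand":0.01},{"dx":0,"dy":0,"dz":0.01,"rx":0,"ry":0,"rz":0,"hand":0.01},{"dx":0,"dy":0,"dz":0.005,"rx":0,"ry":0,"rz":0,"hand":0.01},{"dx":0,"dy":0,"dz":0,"rx":0,"ry":0,"rz":0,"hand":0.01}]' | grep -E "pos|contact"
python3 -m pendant '[{"dx":0,"dy":0,"dz":0.003,"rx":0,"ry":0,"rz":0,"hand":0.01},{"dx":0,"dy":0,"dz":0.003,"rx":0,"ry":0,"rz":0,"hand":0.01},{"dx":0,"dy":0,"dz":0.002,"rx":0,"ry":0,"rz":0,"hand":0.01}]' | grep -E "pos|contact"
python3 -m pendant '[{"dx":0,"dy":0,"dz":0.002,"rx":0,"ry":0,"rz":0,"hand":0.01},{"dx":0,"dy":0,"dz":0.002,"rx":0,"ry":0,"rz":0,"hand":0.01},{"dx":0,"dy":0,"dz":0.002,"rx":0,"ry":0,"rz":0,"hand":0.01}]' | grep -E "pos|contact"
```

```text
position: [0.4841, 0.1889, 0.1084]
contact_force: [-0.1, 0.6, -0.6]
position: [0.4857, 0.1893, 0.102]
contact_force: [-0.6, 0.4, -1.6]
position: [0.4857, 0.1893, 0.0962]
contact_force: [-0.5, 0.2, -0.8]
```

```bash
python3 -m pendant '[{"dx":0,"dy":0,"dz":0.002,"rx":0,"ry":0,"rz":0,"hand":0.01},{"dx":0,"dy":0,"dz":0.002,"rx":0,"ry":0,"rz":0,"hand":0.01},{"dx":0,"dy":0,"dz":0.002,"rx":0,"ry":0,"rz":0,"hand":0.01}]' | grep -E "pos|contact"
python3 -m pendant '[{"dx":0,"dy":0,"dz":0.002,"rx":0,"ry":0,"rz":0,"hand":0.01},{"dx":0,"dy":0,"dz":0.002,"rx":0,"ry":0,"rz":0,"hand":0.01},{"dx":0,"dy":0,"dz":0.002,"rx":0,"ry":0,"rz":0,"hand":0.01}]' | grep -E "pos|contact"
```

```text
position: [0.4856, 0.1893, 0.09]
contact_force: [0.2, -0.7, -0.6]
position: [0.4856, 0.1893, 0.084]
contact_force: [0.3, -0.7, -0.7]
```

```bash
python3 -m pendant '[{"dx":0,"dy":0,"dz":0.002,"rx":0,"ry":0,"rz":0,"hand":0.01},{"dx":0,"dy":0,"dz":0.002,"rx":0,"ry":0,"rz":0,"hand":0.01},{"dx":0,"dy":0,"dz":0.002,"rx":0,"ry":0,"rz":0,"hand":0.01}]' | grep -E "pos|contact"
python3 -m pendant '[{"dx":0,"dy":0,"dz":0.002,"rx":0,"ry":0,"rz":0,"hand":0.01},{"dx":0,"dy":0,"dz":0.002,"rx":0,"ry":0,"rz":0,"hand":0.01}]' | grep -E "pos|contact"
python3 - <<'E'
from rig import manip
from h import *
g=manip.get_image("scene")["frame"].max(2)
for r in range(165,194,3): print(r,g[r,368:398:1])
E
```

```text
position: [0.4854, 0.1897, 0.0781]
contact_force: [-0.4, 1.7, -1.2]
position: [0.4855, 0.1897, 0.0741]
contact_force: [-0.6, 2.0, 0.9]
165 [201 201 201 200 202 199 182 115  78  79  71  47  54  67  75  77  83  85
  82  68  74  79  72  59  55  57  58 109 182 192]
168 [201 196 200 200 198 199 199 188 147  96  73  59  67  72  81  82  84  86
  78  65  80  74  62  54  53  75 134 186 192 193]
171 [197 199 199 201 200 199 199 200 199 201 191 146  84  76  75  82  83  81
  70  72  80  82 102 123 147 187 197 195 195 197]
174 [197 198 201 198 199 199 197 197 187 173 153  88  75  80  81  81  84  81
  84 110 168 172 177 176 175 178 190 200 199 201]
177 [201 196 197 191 190 165  90  53  43  43  51  64  74  77  77  81  82  78
  69  55  62  97 147 169 176 176 178 180 164 144]
180 [173 176 175 175 158  75  48  41  43  52  70  76  75  70  76  71  68  74
  66  40  43  41  47  91 161 176 168 108 102 105]
183 [172 167 176 176 159  78  43  44  42  46  56  69  70  75  75  77  75  70
  69  47  42  42  52 100 167 175 173 164 110 101]
186 [105  98 103 102 121  89  72  64  56  44  49  45  47  44  43  44  41  42
  42  41  43  55  82 130 174 173 175 179 165 111]
189 [ 82  90  90  90  86  93  85  82  84  82  84  85  87  87  87  85  85  87
  89  80  86  81  72 107 160 165 167 174 178 170]
192 [ 74  94  85 105 120 143 138 128  93  89  91  91  90  92  89  89  87  86
  85  91  93  89  69  70  93 115 144 169 171 178]
```

```bash
python3 -m pendant '[{"dx":0,"dy":0.0007,"dz":0.002,"rx":0,"ry":0,"rz":0,"hand":0.01},{"dx":0,"dy":0,"dz":0.002,"rx":0,"ry":0,"rz":0,"hand":0.01}]' | grep -E "pos|contact"
python3 -m pendant '[{"dx":0,"dy":0,"dz":0.002,"rx":0,"ry":0,"rz":0,"hand":0.01},{"dx":0,"dy":0,"dz":0.002,"rx":0,"ry":0,"rz":0,"hand":0.01}]' | grep -E "pos|contact"
python3 -m pendant '[{"dx":0,"dy":0,"dz":0.001,"rx":0,"ry":0,"rz":0,"hand":0.01},{"dx":0,"dy":0,"dz":0.001,"rx":0,"ry":0,"rz":0,"hand":0.01}]' | grep -E "pos|contact"
```

```text
position: [0.4857, 0.1899, 0.0701]
contact_force: [-0.8, 0.6, -1.2]
position: [0.4856, 0.1899, 0.066]
contact_force: [-0.5, -0.3, 0.5]
position: [0.4857, 0.1899, 0.064]
contact_force: [-0.8, 0.8, 0.5]
```

```bash
python3 -m pendant '[{"dx":0,"dy":0,"dz":0.001,"rx":0,"ry":0,"rz":0,"hand":0.01},{"dx":0,"dy":0,"dz":0.001,"rx":0,"ry":0,"rz":0,"hand":0.01}]' | grep -E "pos|contact"
python3 -m pendant '[{"dx":0,"dy":0,"dz":0.001,"rx":0,"ry":0,"rz":0,"hand":0.01},{"dx":0,"dy":0,"dz":0.001,"rx":0,"ry":0,"rz":0,"hand":0.01}]' | grep -E "pos|contact"
python3 -m pendant '[{"dx":0,"dy":0,"dz":0.001,"rx":0,"ry":0,"rz":0,"hand":0.01},{"dx":0,"dy":0,"dz":0.001,"rx":0,"ry":0,"rz":0,"hand":0.01}]' | grep -E "pos|contact"
```

```text
position: [0.4857, 0.1899, 0.0623]
contact_force: [-2.6, 0.6, 4.2]
position: [0.4859, 0.1899, 0.061]
contact_force: [-2.3, -0.6, 8.3]
position: [0.4859, 0.1899, 0.0593]
contact_force: [-3.4, 0.5, 9.7]
```

```bash
python3 -m pendant '[{"dx":0,"dy":0,"dz":-0.003,"rx":0,"ry":0,"rz":0,"hand":0.01},{"dx":0,"dy":0,"dz":0,"rx":0,"ry":0,"rz":0,"hand":0.03},{"dx":0,"dy":0,"dz":0,"rx":0,"ry":0,"rz":0,"hand":0.03},{"dx":0,"dy":0,"dz":0,"rx":0,"ry":0,"rz":0,"hand":0.03}]' 20
python3 -m pendant '[{"dx":0.0005,"dy":0,"dz":-0.005,"rx":0,"ry":0,"rz":0,"hand":0.03},{"dx":0,"dy":0,"dz":-0.005,"rx":0,"ry":0,"rz":0,"hand":0.03},{"dx":0,"dy":0,"dz":0,"rx":0,"ry":0,"rz":0,"hand":0.024},{"dx":0,"dy":0,"dz":0,"rx":0,"ry":0,"rz":0,"hand":0.02},{"dx":0,"dy":0,"dz":0,"rx":0,"ry":0,"rz":0,"hand":0.016},{"dx":0,"dy":0,"dz":0,"rx":0,"ry":0,"rz":0,"hand":0.014},{"dx":0,"dy":0,"dz":0,"rx":0,"ry":0,"rz":0,"hand":0.014}]' 20
python3 -m pendant '[{"dx":0,"dy":0,"dz":0,"rx":0,"ry":0,"rz":0,"hand":0.01},{"dx":0,"dy":0,"dz":0,"rx":0,"ry":0,"rz":0,"hand":0.01},{"dx":0,"dy":0,"dz":0,"rx":0,"ry":0,"rz":0,"hand":0.01}]' 80
```

```text
clock: 12.92
position: [0.4865, 0.1898, 0.0612]
ee_rot: [0.001, 0.207, 0.978, 0.0]
contact_force: [-0.3, -0.9, -0.2]
width: 0.0304
gripper_force: 0.0
clock: 13.5
position: [0.4857, 0.1901, 0.0714]
ee_rot: [0.0, 0.207, 0.978, 0.0]
contact_force: [0.5, -0.3, 1.9]
width: 0.0192
gripper_force: 20.6
clock: 13.75
position: [0.4856, 0.1901, 0.0713]
ee_rot: [0.0, 0.207, 0.978, 0.0]
contact_force: [-0.2, -0.6, 2.8]
width: 0.017
gripper_force: 78.1
```

```bash
for k in 1; do python3 -m pendant '[{"dx":0,"dy":0,"dz":0.0015,"rx":0,"ry":0,"rz":0,"hand":0.01},{"dx":0,"dy":0,"dz":0.0015,"rx":0,"ry":0,"rz":0,"hand":0.01}]' | grep -E "pos|contact"; done
python3 -m pendant '[{"dx":0,"dy":0,"dz":0.0015,"rx":0,"ry":0,"rz":0,"hand":0.01},{"dx":0,"dy":0,"dz":0.0015,"rx":0,"ry":0,"rz":0,"hand":0.01}]' | grep -E "pos|contact"
python3 -m pendant '[{"dx":0,"dy":0,"dz":0.001,"rx":0,"ry":0,"rz":0,"hand":0.01},{"dx":0,"dy":0,"dz":0.001,"rx":0,"ry":0,"rz":0,"hand":0.01}]' | grep -E "pos|contact"
```

```text
position: [0.4858, 0.1901, 0.0689]
contact_force: [-0.3, -0.9, 9.1]
position: [0.4859, 0.1901, 0.0663]
contact_force: [-2.1, -0.3, 12.3]
position: [0.4857, 0.1903, 0.0638]
contact_force: [-0.9, -0.3, 6.5]
```

```bash
python3 -m pendant '[{"dx":0,"dy":0,"dz":0.001,"rx":0,"ry":0,"rz":0,"hand":0.01},{"dx":0,"dy":0,"dz":0.001,"rx":0,"ry":0,"rz":0,"hand":0.01}]' | grep -E "pos|contact"
python3 -m pendant '[{"dx":0,"dy":0,"dz":0.001,"rx":0,"ry":0,"rz":0,"hand":0.01},{"dx":0,"dy":0,"dz":0.001,"rx":0,"ry":0,"rz":0,"hand":0.01}]' | grep -E "pos|contact"
python3 -m pendant '[{"dx":0,"dy":0,"dz":0.001,"rx":0,"ry":0,"rz":0,"hand":0.01},{"dx":0,"dy":0,"dz":0.001,"rx":0,"ry":0,"rz":0,"hand":0.01}]' | grep -E "pos|contact"
```

```text
position: [0.4856, 0.1902, 0.0618]
contact_force: [-0.9, -0.8, 7.3]
position: [0.4857, 0.1903, 0.0599]
contact_force: [-0.2, -0.8, 7.4]
position: [0.4858, 0.1903, 0.0577]
contact_force: [0.5, 0.0, 4.7]
```

```bash
python3 -m pendant '[{"dx":0,"dy":0,"dz":0.001,"rx":0,"ry":0,"rz":0,"hand":0.01},{"dx":0,"dy":0,"dz":0,"rx":0,"ry":0,"rz":0,"hand":0.01}]' | grep -E "pos|contact"
python3 -m pendant '[{"dx":0,"dy":0,"dz":0.001,"rx":0,"ry":0,"rz":0,"hand":0.01},{"dx":0,"dy":0,"dz":0,"rx":0,"ry":0,"rz":0,"hand":0.01}]' | grep -E "pos|contact"
```

```text
position: [0.486, 0.1902, 0.0571]
contact_force: [-0.4, -0.6, 8.4]
position: [0.4864, 0.1902, 0.057]
contact_force: [-0.4, -1.0, 13.4]
```

```bash
python3 -m pendant '[{"dx":0,"dy":0,"dz":0.001,"rx":0,"ry":0,"rz":0,"hand":0.01},{"dx":0,"dy":0,"dz":0,"rx":0,"ry":0,"rz":0,"hand":0.01}]' | grep -E "pos|contact"
python3 -m pendant '[{"dx":0,"dy":0,"dz":0.001,"rx":0,"ry":0,"rz":0,"hand":0.01},{"dx":0,"dy":0,"dz":0,"rx":0,"ry":0,"rz":0,"hand":0.01}]' | grep -E "pos|contact"
```

```text
position: [0.4868, 0.1902, 0.0569]
contact_force: [-3.0, -1.2, 19.8]
position: [0.4872, 0.1902, 0.0568]
contact_force: [-2.7, -2.5, 25.2]
```

Hard stop felt at 25 N (floor). I'll relax and check that the grip holds.

```bash
python3 -m pendant '[{"dx":0,"dy":0,"dz":-0.002,"rx":0,"ry":0,"rz":0,"hand":0.01},{"dx":0,"dy":0,"dz":-0.002,"rx":0,"ry":0,"rz":0,"hand":0.01},{"dx":0,"dy":0,"dz":0,"rx":0,"ry":0,"rz":0,"hand":0.01}]' | grep -E "pos|contact"
python3 -m pendant '[{"dx":0,"dy":0,"dz":-0.001,"rx":0,"ry":0,"rz":0,"hand":0.01},{"dx":0,"dy":0,"dz":-0.001,"rx":0,"ry":0,"rz":0,"hand":0.01},{"dx":0,"dy":0,"dz":0,"rx":0,"ry":0,"rz":0,"hand":0.01}]' | grep -E "pos|contact"
```

```text
position: [0.4858, 0.1903, 0.058]
contact_force: [0.5, -0.5, 3.8]
position: [0.4854, 0.1903, 0.0587]
contact_force: [0.4, 0.4, -0.4]
```

```bash
python3 -m pendant '[{"dx":0,"dy":0,"dz":-0.001,"rx":0,"ry":0,"rz":0,"hand":0.01},{"dx":0,"dy":0,"dz":0,"rx":0,"ry":0,"rz":0,"hand":0.01}]' | grep -E "pos|contact"
```

```text
position: [0.4851, 0.1902, 0.0589]
contact_force: [2.9, 1.4, -8.9]
```

The plug is held: it stays put under a 9 N pull. I'll ease off, release and rise.

```bash
python3 -m pendant '[{"dx":0,"dy":0,"dz":0.0015,"rx":0,"ry":0,"rz":0,"hand":0.01},{"dx":0,"dy":0,"dz":0,"rx":0,"ry":0,"rz":0,"hand":0.045},{"dx":0,"dy":0,"dz":0,"rx":0,"ry":0,"rz":0,"hand":0.045},{"dx":0,"dy":0,"dz":0,"rx":0,"ry":0,"rz":0,"hand":0.045},{"dx":0,"dy":0,"dz":0,"rx":0,"ry":0,"rz":0,"hand":0.045},{"dx":0,"dy":0,"dz":-0.01,"rx":0,"ry":0,"rz":0,"hand":0.045},{"dx":0,"dy":0,"dz":-0.02,"rx":0,"ry":0,"rz":0,"hand":0.045},{"dx":0,"dy":0,"dz":-0.03,"rx":0,"ry":0,"rz":0,"hand":0.045},{"dx":0,"dy":0,"dz":-0.03,"rx":0,"ry":0,"rz":0,"hand":0.045},{"dx":0,"dy":0,"dz":-0.02,"rx":0,"ry":0,"rz":0,"hand":0.045},{"dx":0,"dy":0,"dz":0,"rx":0,"ry":0,"rz":0,"hand":0.045}]' 20
python3 - <<'E'
from rig import manip
from h import *
S=manip.get_image("scene")["frame"][:,:,::-1]; T=manip.get_image("top")["frame"][:,:,::-1]
c=lambda I,x,y:cv2.convertScaleAbs(cv2.resize(I[y:y+75,x:x+50],(400,600),interpolation=cv2.INTER_CUBIC),alpha=1.4)
cv2.imwrite("pics/c11.png",np.hstack([c(S,355,130),c(S,205,135)]))
E
```

```text
clock: 17.0
position: [0.4887, 0.191, 0.1744]
ee_rot: [0.005, 0.207, 0.978, 0.002]
contact_force: [1.1, 0.5, 0.3]
width: 0.0452
gripper_force: 0.0
```

View pics/c11.png

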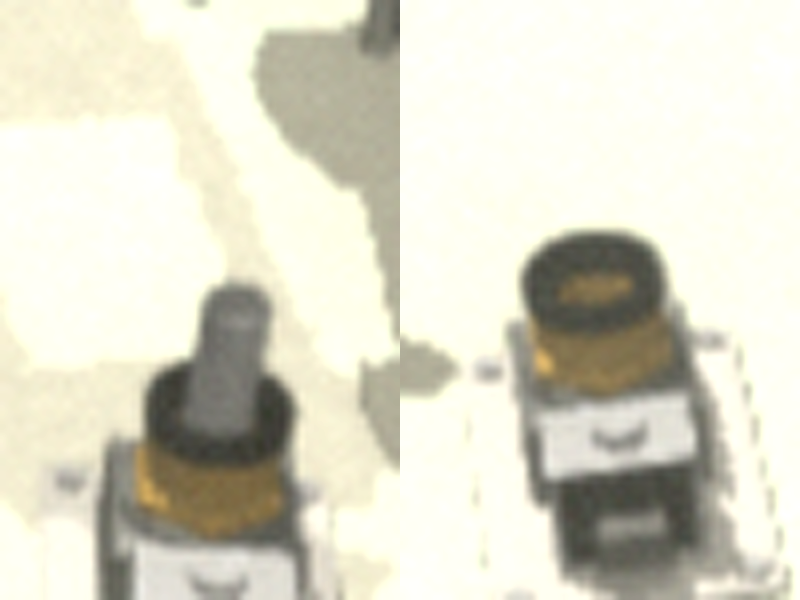

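The plug stands upright in valve B at crop (235,350). Its exposed length matches the original in valve A and the collar is up. Valve A is empty at crop (595,285) with its collar up. I'm handing in.

```bash
python3 -m pendant '[{"dx":0,"dy":0,"dz":0,"rx":0,"ry":0,"rz":0,"hand":0.045},{"dx":0,"dy":0,"dz":0,"rx":0,"ry":0,"rz":0,"hand":0.045}]' >/dev/null; python3 -c "
from rig import manip
print(manip.sign_off())"
```

```text
the job is handed in; nothing more can be done
None
```

I moved the plug from valve_a to valve_b and handed the job in at about 17 s. It is pressed home to the floor (25 N peak), the grip held it against a 9 N pull, and both collars look back up in the last picture; the sign-off gave no verdict.

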